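# Load a square sample cell into a photometer and shut out the light

## Task

Load the photometer: take the square glass cell from the tray and lower it gently, fully home, into the photometer's square well, turned so that its two clear faces look along the light path between the two side barrels (it does not matter which clear face is on which side). Let go of it, then put the black light shield over it, seated flush on the photometer's deck. Do not drop the cell, and leave the round vials and the bottles standing.

Things in the scene. Friction and masses are not known exactly. Their poses are not given: they have to be found in the camera images.
- cell: Square glass cell upright in the tray, any yaw: body 25 x 25 x 66 mm, grey round stopper 18 mm across and 8 mm tall on top; 60 g. Origin: centre of its underside, z up. Faces looking along its +y and -y are clear; those along +x and -x are frosted white, finely ribbed near the top. Grip it across either pair. It stands at any of the tray's three places; round vials take the other two.
- tray: Fixed low grey tray, 90 mm (its x) x 225 mm (its y), rim 12 mm high and 3 mm thick, floor 3 mm thick. Origin: centre of its underside, on the bench. Holds the cell and two vials at its y = -74, 0 and +74 mm.
- photometer: Fixed white bench photometer. Origin: on the bench under the centre of its well; x points to the back, away from the sloping panel; y is the light path. Deck 58 mm high, x -62 to +56 mm, y -62 to +62 mm; lower panel out to x -110 mm. A metal barrel sticks out of each side on the light path (ends at y +-88 mm, tops 56 mm high); fine lines on the deck mark the path.
- well_floor (a point): Centre of the well's floor, 39 mm above the bench; axes as the photometer's. Well: 28 x 28 mm square along x and y, flaring to 36 mm in its top 4 mm; 27 mm deep, in a black 44 mm square collar, top 66 mm above the bench. The cell enters at every quarter turn; right is its y along the photometer's y, either way round. Its origin then lies here, with 39 mm of glass above the collar.
- deck (a point): Point on the well's axis at deck height, 58 mm above the bench (the collar stands 8 mm above the deck); axes as the photometer's. The seated shield's origin lies here.
- shield: Loose black hood, 120 g, open side down on the bench: 56 x 56 mm outside, 49 x 49 inside, 66 mm tall, 62.5 deep inside; on top a bar grip 40 mm long (its x), 12 thick (its y), 28 tall; 94 mm in all. Origin: centre of its open lower edge. Goes over cell and collar down to the deck at any quarter turn, sides parallel to the collar's (2.5 mm play a side).
- vial_a: Round glass vial with white cap, 24 mm across, 62 mm tall, in the tray. Origin: centre of its underside. Not to be knocked over.
- vial_b: A second vial like vial_a, in the tray.
- buffer_bottle: Reagent bottle about 56 mm across, 103 mm tall, at the back of the work area. Origin: centre of its underside. Not to be knocked over.
- small_bottle: Small reagent bottle 34 mm across, 68 mm tall, at the back right. Origin: centre of its underside. Not to be knocked over.
Mind the look-alikes: they are no part of the job. Leave any red or yellow look-alike of the cell alone.

How it is judged:
By the outcome, as a careful person would: the job done as asked, in the order asked, and still so for the second after the job is handed in, with the robot touching nothing.
It also fails if it takes over 64 s, if anything falls off the work surface, if the arm or the gripper's body presses on something with over 40 N, if the wrist force passes 120 N, or if a joint passes its speed limit or range.

## Robot

A 6-joint arm with a two-finger parallel gripper is mounted at the origin on a cart in front of the work surface, level with it; the furniture and walls round the work are solid. World frame = base frame: x ahead of the robot, y to its left, z up, the work surface at z = 0. Lengths are in m, angles in rad, forces in N, time in s.
With the tool pointing down it reaches from about 0.35 to 0.85 m from the base axis. Payload 8.1 kg.
Tool frame: the origin (TCP) lies at the centre of the arm's flange, where the gripper is bolted on; the fingertips stand 186 mm ahead of it and the grasp point (between the pads) lies 167 mm ahead of it; z points along the fingers, y is the line along which they close (so a half turn about z gives the same grasp; the last joint's range is limited). The gripper opens to 93 mm and grips with 3 to 60 N. Pads are 15 mm wide; open, the fingers measure 128 mm over their backs; the gripper's body (75 mm by 188 mm) begins 65 mm behind the grasp point.
Start: joints at [-1.2, 0.13, 1.488, -0, 1.523, -0.085], TCP at [0.264, -0.539, 0.405] pointing down, gripper open.
Joint ranges: [-2.96, 2.96], [-0.89, 2.26], [0.02, 2.5], [-1.34, 4.48], [0, 2.73], [-2.66, 2.66]. Speed limits (rad/s): [2.39, 2.39, 2.79, 3.14, 3.14, 3.14].

## Interface

Orientations are given as a rotation vector (axis times angle).
In Python, from plant import robot gives the robot as it stands.
- The arm moves only by the tool apply_moves, never from a script. Its argument "series" is a list of rows, each a list of 2 entries, a list of its own where there are three numbers: the shift along the tool's x, y, z in mm, then the turn, a rotation vector about the tool's x, y, z in rad. A call has 1 to 12 rows; each row shifts and turns the commanded pose from where the row before left it, along the tool's axes as they then stand; what a row does not reach is not made up. A row lasts 1/12 s, in which the tool goes at most 41.7 mm and 7.16 degrees, less where a joint would pass 70% of its speed; a pose out of reach is approached as far as the arm can. A call is refused whole if a number of a shift passes 41.7 or a number of a turn 0.125, either way. A call with a gripper value outside its range is refused whole. "claw" is the opening, from 0 (shut) to 1 (fully open), set as the call begins (left out, the last holds). The fingers move at their own pace and stop on an object; "newtons" is the grip in N (left out, the last holds). Time passes only in rows, so rows that do not move let the fingers close. It gives the time, the measured TCP pose, the force, the opening and the grip force at its end, in the units of the state.
- robot.read_state(): the state, without advancing time (a new reading comes with each control period).
- robot.read_camera(name): name is "side" or "top" or "wrist"; returns (picture, depth): 480x640x3 uint8, blue, green, red; 480x640 float32, m along the optical axis (not along the pixel's ray), 0 where there is no reading.
- robot.calibration(name): a dict with "fx", "fy", "cx", "cy" (pixels), "extrinsics" (4x4, takes a point from world to camera coordinates). Camera axes: x right, y down, z forward; pixel columns grow to the right and rows downward; lengths in m; the calibration is good to about 2 mm. A picture is of the moment at which its call begins: read the wrist's pose just before it. calibration takes no time and is no camera call; for the wrist camera it gives the pose at the moment of the call.
- robot.close_job(): hands the job in; it is judged then, once.
The state is a dict: "t": time; "q": joint angles; "dq": joint speeds; "joint_torque": joint torques, N m; "tool_pos": TCP position; "orientation": TCP orientation; "force": force on the tool from outside, world axes, zero at the start; "wrist_torque": the same for the moment, N m; "opening": finger opening in m; "gripper_force": force on a finger pad.
Only numpy, scipy, OpenCV 4.12 (cv2) and the standard library are available. Lean on these libraries where they do the work, as an engineer would, in place of code of your own. Each camera call takes 0.05 s, during which the arm holds its last target. There are 200 camera calls.

## Working session

There is one attempt and no reset: what is moved stays moved. The work goes in short steps, Python scripts to look and compute and a tool call to move; the robot and the scene stay as the last step left them, time stands still between calls to the robot, and variables do not carry over. Pictures are saved under pics/ and viewed, at most 10 in all, crops included, and the job is handed in when it is done.

Besides the shell and the picture viewer there is one more tool, called by a JSON object that holds its "op" and its "data", one argument or row to a line. apply_moves: Moves the arm, as the interface text tells. Its arguments: {"type":"object","properties":{"series":{"type":"array"},"claw":{"type":"number"},"newtons":{"type":"number"}},"required":["series"]}

```bash
mkdir -p pics; ls; cat > h.py <<'E'
import numpy as np, cv2
from plant import robot
from scipy.spatial.transform import Rotation as R
np.set_printoptions(precision=4,suppress=True)
def ray(c,u,v,z):
    E=np.array(c["extrinsics"]);Rm=E[:3,:3];o=-Rm.T@E[:3,3]
    d=Rm.T@np.array([(u-c["cx"])/c["fx"],(v-c["cy"])/c["fy"],1.])
    return o+d*(z-o[2])/d[2]
def proj(c,p):
    q=np.array(c["extrinsics"])@np.r_[p,1]
    return np.array([q[0]/q[2]*c["fx"]+c["cx"],q[1]/q[2]*c["fy"]+c["cy"]])
E
python3 - <<'E'
from h import *
s=robot.read_state();print(s)
for n in ("top","side"):
    c=robot.calibration(n);print(n,c)
    p,d=robot.read_camera(n);cv2.imwrite(f"pics/{n}0.png",p);np.save(f"pics/{n}0.npy",d)
print(robot.read_state()["t"])
E
```

```text
pics
{'t': 0.0, 'q': array([-1.2004,  0.1312,  1.4893, -0.    ,  1.523 , -0.0854]), 'dq': array([-0.0001, -0.0012, -0.0011,  0.0005,  0.0011,  0.0003]), 'joint_torque': array([  0.0004, -55.9845, -49.1759,   0.0767,   0.0357,  -0.0001]), 'tool_pos': array([ 0.264 , -0.5385,  0.4037]), 'orientation': array([-3.0586, -0.7093,  0.0004]), 'force': array([-0.3041,  0.8228, -0.4584]), 'wrist_torque': array([-0.0588,  0.0771,  0.0147]), 'gripper_force': 0.0, 'opening': 0.09312239862450619}
top {'fx': 623.052305357166, 'fy': 623.052305357166, 'cx': 318.80728601113947, 'cy': 236.66732317234823, 'extrinsics': array([[ 0.0789, -0.9969,  0.0002, -0.0066],
       [-0.976 , -0.0773, -0.2034,  0.493 ],
       [ 0.2028,  0.0158, -0.9791,  1.3552],
       [ 0.    ,  0.    ,  0.    ,  1.    ]])}
side {'fx': 450.6330938523977, 'fy': 450.6330938523977, 'cx': 317.0876562444725, 'cy': 240.0935389306719, 'extrinsics': array([[ 0.9992,  0.0392, -0.0002, -0.4628],
       [ 0.0201, -0.5171, -0.8557,  0.0577],
       [-0.0336,  0.855 , -0.5175,  1.1181],
       [ 0.    ,  0.    ,  0.    ,  1.    ]])}
0.1
```

View pics/top0.png

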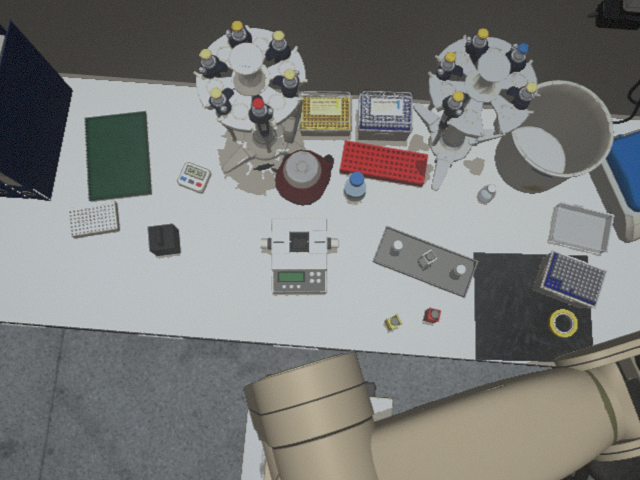

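View pics/side0.png

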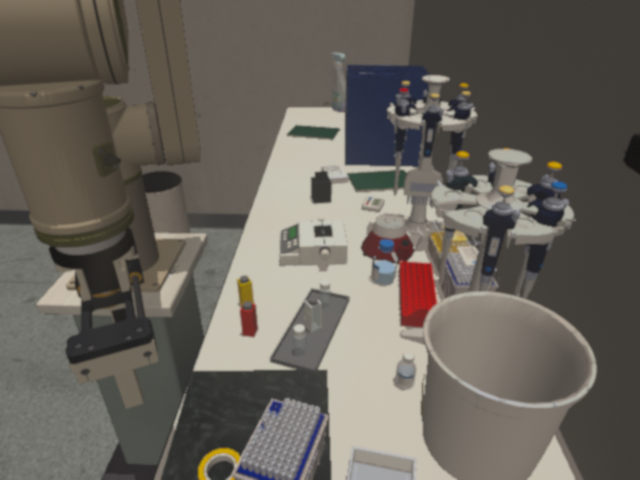

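The top view shows the photometer at about (300,250) with its well at (300,242), the tray at (425,262), and the shield at (164,240). Candidates for the cell are the clear square one in the tray's middle place (428,258), the red one (432,315), the yellow one (393,322), and the round vials (397,247) and (459,270). By the description I choose (428,258), and I'll check it in one close crop.

```bash
python3 - <<'E'
from h import *
c=robot.calibration("top");p=cv2.imread("pics/top0.png")
for n,u,v,z in [("cell",428,257,.075),("vialL",397,245,.062),("vialR",460,269,.062),("well",300,242,.066),("shield",165,237,.066),("bigbottle",356,183,.05),("red",432,315,.07),("yel",393,322,.07)]:
    print(n,ray(c,u,v,z))
a=cv2.resize(p[225:300,370:480],None,fx=5,fy=5,interpolation=cv2.INTER_CUBIC)
b=cv2.resize(p[215:265,140:190],None,fx=5,fy=5,interpolation=cv2.INTER_CUBIC)
im=np.zeros((375,800,3),np.uint8);im[:,:550]=a;im[:250,550:]=b;cv2.imwrite("pics/crop.png",im)
s=robot.read_state();c=robot.calibration("wrist");E=np.array(c["extrinsics"]);print(c)
T=np.eye(4);T[:3,:3]=R.from_rotvec(s["orientation"]).as_matrix();T[:3,3]=s["tool_pos"];print(T);print(np.linalg.inv(T)@np.linalg.inv(E))
E
```

```text
cell [ 0.4603 -0.2113  0.075 ]
vialL [ 0.4845 -0.1433  0.062 ]
vialR [ 0.4414 -0.2852  0.062 ]
well [0.4734 0.0729 0.066 ]
shield [0.461  0.3741 0.066 ]
bigbottle [ 0.6245 -0.0429  0.05  ]
red [ 0.3344 -0.2263  0.07  ]
yel [ 0.3127 -0.1428  0.07  ]
{'fx': 354.7790320166089, 'fy': 354.7790320166089, 'cx': 323.01414093768653, 'cy': 235.46670160112726, 'extrinsics': array([[ 0.4399, -0.898 , -0.0017, -0.5992],
       [-0.8611, -0.4224,  0.2831, -0.0326],
       [-0.2549, -0.123 , -0.9591,  0.3921],
       [ 0.    ,  0.    ,  0.    ,  1.    ]])}
[[ 0.8979  0.4402 -0.0006  0.264 ]
 [ 0.4402 -0.8979  0.0015 -0.5385]
 [ 0.0001 -0.0016 -1.      0.4038]
 [ 0.      0.      0.      1.    ]]
[[-0.0002 -0.9591 -0.2832  0.0796]
 [ 1.     -0.0002 -0.0001  0.0001]
 [ 0.0001 -0.2832  0.9591  0.0196]
 [ 0.      0.      0.      1.    ]]
```

View pics/crop.png

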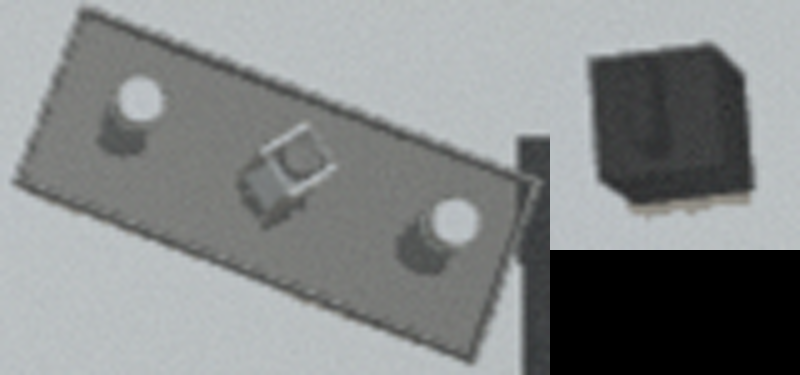

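{"op": "apply_moves", "data": {
  "series": [
    [[32, -20.8, 1.5], [0, 0, 0]],
    [[32, -20.8, 1.5], [0, 0, 0]],
    [[32, -20.8, 1.5], [0, 0, 0]],
    [[32, -20.8, 1.5], [0, 0, 0]],
    [[32, -20.8, 1.5], [0, 0, 0]],
    [[32, -20.8, 1.5], [0, 0, 0]],
    [[32, -20.8, 1.5], [0, 0, 0]],
    [[32, -20.8, 1.5], [0, 0, 0]],
    [[32, -20.8, 1.5], [0, 0, 0]],
    [[32, -20.8, 1.5], [0, 0, 0]],
    [[0, 0, 0], [0, 0, 0]],
    [[0, 0, 0], [0, 0, 0]]
  ],
  "claw": 0.6
}}

```text
t: 1.1
tool_pos: [0.4605, -0.2093, 0.3892]
orientation: [-3.058, -0.716, 0.001]
force: [0.2, -0.2, -0.8]
opening: 0.0557
gripper_force: 0.0
```

```bash
python3 - <<'E'
from h import *
import json
s=robot.read_state();c=robot.calibration("wrist");p,d=robot.read_camera("wrist")
print(s["t"],s["tool_pos"],s["orientation"],s["q"])
cv2.imwrite("pics/w1.png",p);np.save("pics/w1.npy",d)
json.dump({k:np.array(v).tolist() for k,v in c.items()},open("pics/w1.json","w"))
E
```

```text
1.1 [ 0.4605 -0.2093  0.3892] [-3.0583 -0.716   0.0011] [-0.528  -0.1183  1.7661 -0.      1.4947  0.5829]
```

View pics/w1.png

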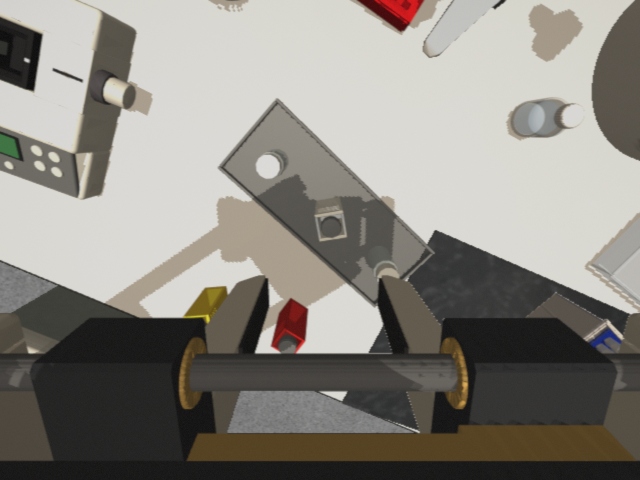

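The wrist view shows the cell at about (331,225), vials at (268,165) and (387,270), with the red (290,325) and yellow (208,302) look-alikes outside the tray. I'll enlarge the cell and fit its square outline.

```bash
python3 - <<'E'
from h import *
import json
p=cv2.imread("pics/w1.png");d=np.load("pics/w1.npy");c=json.load(open("pics/w1.json"))
a=cv2.resize(p[185:255,295:370],None,fx=8,fy=8,interpolation=cv2.INTER_CUBIC);cv2.imwrite("pics/w1c.png",a)
E=np.array(c["extrinsics"])
v,u=np.mgrid[185:255,295:370];z=d[185:255,295:370]
P=np.stack([(u-c["cx"])/c["fx"]*z,(v-c["cy"])/c["fy"]*z,z],-1)
W=(P-E[:3,3])@E[:3,:3]
m=((W[...,2]>.066)&(W[...,2]<.072)).astype(np.uint8)
print(m.sum(),[W[...,2][(W[...,2]>a0)&(W[...,2]<a0+.004)].size for a0 in np.arange(0,.09,.004)])
r=cv2.minAreaRect(W[m>0][:,:2].astype(np.float32)*1000);print(r)
m2=(W[...,2]>.073);print(m2.sum(),W[m2].mean(0),W[m2].min(0),W[m2].max(0))
E
```

```text
302 [3125, 853, 90, 82, 18, 27, 23, 25, 21, 27, 28, 25, 33, 36, 38, 44, 56, 273, 48, 296, 0, 0, 0]
((463.2904357910156, -215.40696716308594), (25.599828720092773, 24.54279327392578), 35.60572052001953)
364 [ 0.4686 -0.2122  0.0971] [ 0.4551 -0.2245  0.0731] [ 0.5318 -0.1741  0.3696]
```

View pics/w1c.png

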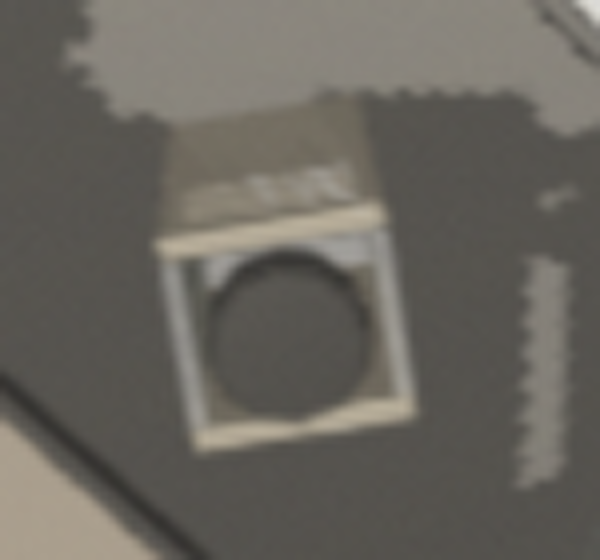

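The crop confirms this one. Cream opaque ribbed (frosted) edges lie at the top and bottom of the image, and bluish clear edges at left and right, around a round grey stopper. So cell x is at about 35.6° in world. I'll align with it and measure from a little closer.

{"op": "apply_moves", "data": {
  "series": [
    [[0, 0, 0], [0, 0, -0.08]],
    [[0, 0, 0], [0, 0, -0.08]],
    [[-1.3, 6.6, 15], [0, 0, 0]],
    [[0, 0, 20], [0, 0, 0]],
    [[0, 0, 0], [0, 0, 0]],
    [[0, 0, 0], [0, 0, 0]],
    [[0, 0, 0], [0, 0, 0]],
    [[0, 0, 0], [0, 0, 0]]
  ]
}}

```text
t: 1.82
tool_pos: [0.4627, -0.2179, 0.3561]
orientation: [2.993, 0.95, 0.002]
force: [0.1, -0.8, 0.4]
opening: 0.0563
gripper_force: 0.0
```

```bash
cat >> h.py <<'E'
def grab(name):
    s=robot.read_state();c=robot.calibration("wrist");p,d=robot.read_camera("wrist")
    cv2.imwrite(f"pics/{name}.png",p)
    E=np.array(c["extrinsics"]);v,u=np.mgrid[:480,:640]
    P=np.stack([(u-c["cx"])/c["fx"]*d,(v-c["cy"])/c["fy"]*d,d],-1)
    W=(P-E[:3,3])@E[:3,:3]
    W[d==0]=np.nan
    T=R.from_rotvec(s["orientation"]).as_matrix()
    L=(W-s["tool_pos"])@T*1000   # tool frame, mm
    np.save(f"pics/{name}W.npy",W);np.save(f"pics/{name}L.npy",L)
    print("t",s["t"],"pos",s["tool_pos"],"yaw x",np.degrees(np.arctan2(T[1,0],T[0,0])),"q",s["q"])
    return s,c,p,W,L
def rect(pts):
    r=cv2.minAreaRect(np.ascontiguousarray(pts,dtype=np.float32)); return r
E
python3 - <<'E'
from h import *
s,c,p,W,L=grab("w2")
near=np.hypot(L[...,0],L[...,1])<25
for lo,hi in((.0655,.0715),(.0735,.079)):
    m=(W[...,2]>lo)&(W[...,2]<hi)&near
    print(m.sum(),np.median(W[m],0),"tool",rect(L[m][:,:2]),cv2.minEnclosingCircle(L[m][:,:2].astype(np.float32)))
E
```

```text
t 1.8167 pos [ 0.4627 -0.2179  0.3561] yaw x 35.23372645217422 q [-0.5404 -0.0834  1.7947 -0.0001  1.4287  0.4155]
379 [ 0.4668 -0.2131  0.0693] tool ((1.9105634689331055, -2.467221260070801), (24.14527130126953, 25.23405647277832), 89.3308334350586) ((1.931485652923584, -2.3544697761535645), 17.3325252532959)
416 [ 0.464  -0.2148  0.0772] tool ((2.137263298034668, -2.3342161178588867), (17.710399627685547, 17.150232315063477), 75.59832763671875) ((2.0703203678131104, -2.411463975906372), 9.188243865966797)
```

{"op": "apply_moves", "data": {
  "series": [
    [[2, -2.4, 0], [0, 0, 0]],
    [[0, 0, 30], [0, 0, 0]],
    [[0, 0, 30], [0, 0, 0]],
    [[0, 0, 30], [0, 0, 0]],
    [[0, 0, 25], [0, 0, 0]],
    [[0, 0, 15], [0, 0, 0]],
    [[0, 0, 6], [0, 0, 0]],
    [[0, 0, 0], [0, 0, 0]],
    [[0, 0, 0], [0, 0, 0]],
    [[0, 0, 0], [0, 0, 0]]
  ]
}}

```text
t: 2.7
tool_pos: [0.4638, -0.2145, 0.2206]
orientation: [2.992, 0.952, 0.003]
force: [1.0, -0.6, 0.4]
opening: 0.0558
gripper_force: 0.0
```

{"op": "apply_moves", "data": {
  "series": [
    [[0, 0, 0], [0, 0, 0]],
    [[0, 0, 0], [0, 0, 0]],
    [[0, 0, 0], [0, 0, 0]],
    [[0, 0, 0], [0, 0, 0]],
    [[0, 0, 0], [0, 0, 0]],
    [[0, 0, 0], [0, 0, 0]],
    [[0, 0, 0], [0, 0, 0]],
    [[0, 0, 0], [0, 0, 0]]
  ],
  "claw": 0,
  "newtons": 15
}}

```text
t: 3.37
tool_pos: [0.463, -0.2142, 0.2189]
orientation: [2.994, 0.952, 0.0]
force: [-0.2, 0.4, 1.6]
opening: 0.0246
gripper_force: 15.0
```

{"op": "apply_moves", "data": {
  "series": [
    [[0, 0, -10], [0, 0, 0]],
    [[0, 0, -25], [0, 0, 0]],
    [[0, 0, -30], [0, 0, 0]],
    [[0, 0, -35], [0, 0, 0]],
    [[0, 0, -35], [0, 0, 0]],
    [[0, 0, 0], [0, 0, 0.1]],
    [[0, 0, 0], [0, 0, 0.115]],
    [[0, 0, 0], [0, 0, 0.1]],
    [[0, 0, 0], [0, 0, 0.1]],
    [[0, 0, 0], [0, 0, 0.1]],
    [[0, 0, 0], [0, 0, 0.1]],
    [[0, 0, 0], [0, 0, 0]]
  ]
}}

```text
t: 4.37
tool_pos: [0.4628, -0.2141, 0.3542]
orientation: [-3.142, 0.006, 0.0]
force: [-0.0, -0.4, -0.4]
opening: 0.0252
gripper_force: 15.0
```

{"op": "apply_moves", "data": {
  "series": [
    [[-4, -18, 0], [0, 0, 0]],
    [[-8, -36, 0], [0, 0, 0]],
    [[-8, -36, 0], [0, 0, 0]],
    [[-8, -36, 0], [0, 0, 0]],
    [[-8, -36, 0], [0, 0, 0]],
    [[-8, -36, 0], [0, 0, 0]],
    [[-8, -36, 0], [0, 0, 0]],
    [[-7, -33, 0], [0, 0, 0]],
    [[-4, -20, 0], [0, 0, 0]],
    [[0, 0, 0], [0, 0, 0]],
    [[0, 0, 0], [0, 0, 0]],
    [[0, 0, 0], [0, 0, 0]]
  ]
}}

```text
t: 5.37
tool_pos: [0.3997, 0.0724, 0.354]
orientation: [3.141, 0.005, 0.0]
force: [0.1, -0.7, -0.5]
opening: 0.025
gripper_force: 15.0
```

```bash
python3 - <<'E'
from h import *
s,c,p,W,L=grab("w3");print(s["opening"],s["gripper_force"])
h=W[...,2]
for lo,hi in((.055,.061),(.0635,.0685)):
    m=(h>lo)&(h<hi)
    n,lab,st,ce=cv2.connectedComponentsWithStats(m.astype(np.uint8))
    for i in range(1,n):
        if st[i,4]>150: print(lo,st[i],rect(W[lab==i][:,:2]*1000))
E
```

```text
t 5.3667 pos [0.3997 0.0724 0.354 ] yaw x 0.17419020416460398 q [ 0.0531 -0.3954  2.0604 -0.0005  1.4763  1.6209]
0.025026046627085193 14.99981626868248
0.055 [  225    49   189   177 22814] ((470.26788330078125, 75.54965209960938), (120.8698501586914, 142.60714721679688), 4.831798553466797)
0.055 [598 110  19  29 170] ((484.62567138671875, -138.36245727539062), (20.00457191467285, 9.185036659240723), 0.543596625328064)
0.055 [551 308  31  35 222] ((317.46673583984375, -137.1534881591797), (18.20151138305664, 34.82314682006836), 76.40638732910156)
0.0635 [ 286  103   65   67 2039] ((474.89703369140625, 75.72864532470703), (43.999271392822266, 44.03447341918945), 4.787354469299316)
0.0635 [607 109  31  30 691] ((484.8453369140625, -144.1763916015625), (20.597570419311523, 21.084190368652344), 8.899456977844238)
0.0635 [558 312  39  37 391] ((315.5619812011719, -145.49319458007812), (26.1149845123291, 25.457683563232422), 32.363548278808594)
```

View pics/w3.png

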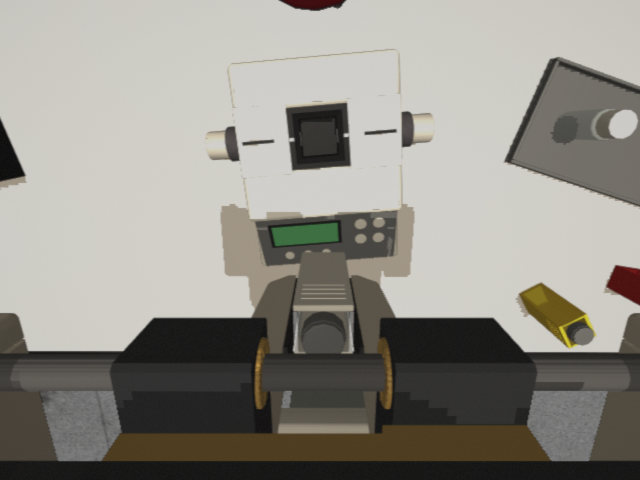

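The view shows the photometer's collar at about (318,135) with yaw about +4.8°. The held cell is at (325,330), with the ribbed frosted face towards the camera and the clear faces under the pads. I'll measure the held cell in the tool frame with the same camera.

```bash
python3 - <<'E'
from h import *
L=np.load("pics/w3L.npy");W=np.load("pics/w3W.npy")
box=np.zeros(L.shape[:2],bool);box[255:385,270:385]=True
# expected stopper top tool z = 216.5-74=142.5 ; body top 150.5
for lo,hi in((139.5,145.5),(147.5,154)):
    m=box&(L[...,2]>lo)&(L[...,2]<hi)&(abs(L[...,1])<15)&(abs(L[...,0])<20)
    print(m.sum(),np.median(L[m],0),rect(L[m][:,:2]),cv2.minEnclosingCircle(L[m][:,:2].astype(np.float32)))
m=box&(L[...,2]>155)&(L[...,2]<172)&(abs(L[...,1])<9)&(L[...,0]>5)&(L[...,0]<25)
print("front face",m.sum(),np.median(L[m],0))
m=box&(L[...,2]>175)&(L[...,2]<222)&(abs(L[...,1])<9)&(L[...,0]>5)&(L[...,0]<25)
print(m.sum(),np.median(L[m],0),np.percentile(L[m][:,2],99))
# inner well opening: depth hole
h=W[...,2];m=(h>.03)&(h<.05)&(np.hypot(W[...,0]-.4749,W[...,1]-.0757)<.018);print(m.sum(),rect(W[m][:,:2]*1000))
# target: tool yaw 4.8 deg
a=np.radians(4.8)
E
```

```text
1517 [  2.4985  -0.1421 141.7803] ((1.7197723388671875, -0.07212638854980469), (29.843652725219727, 17.04971694946289), 89.97477722167969) ((3.5791609287261963, -0.009816307574510574), 16.189577102661133)
1428 [  8.6544   0.2588 149.769 ] ((0.8298444747924805, 0.008031845092773438), (23.737506866455078, 29.968120574951172), 0.02126859873533249) ((1.637531042098999, -0.012192229740321636), 17.025184631347656)
front face 668 [ 12.0341   0.2794 163.1126]
860 [ 11.9914  -0.1587 190.1661] 209.25901172576775
1315 ((474.89801025390625, 75.71319580078125), (28.185855865478516, 28.10040283203125), 4.8813157081604)
```

{"op": "apply_moves", "data": {
  "series": [
    [[0, 0, 0], [0, 0, -0.0815]],
    [[20, 1, 0], [0, 0, 0]],
    [[30, 1.1, 0], [0, 0, 0]],
    [[20, 1, 10], [0, 0, 0]],
    [[5.7, 0, 20], [0, 0, 0]],
    [[0, 0, 20], [0, 0, 0]],
    [[0, 0, 12], [0, 0, 0]],
    [[0, 0, 0], [0, 0, 0]],
    [[0, 0, 0], [0, 0, 0]],
    [[0, 0, 0], [0, 0, 0]],
    [[0, 0, 0], [0, 0, 0]]
  ]
}}

```text
t: 6.33
tool_pos: [0.4759, 0.0758, 0.2933]
orientation: [-3.139, -0.129, -0.004]
force: [-0.1, 0.5, -0.8]
opening: 0.0248
gripper_force: 15.0
```

```bash
python3 - <<'E'
from h import *
s,c,p,W,L=grab("w4");print(s["force"],s["gripper_force"])
h=W[...,2]
m=(h>.0635)&(h<.0685)&(np.hypot(W[...,0]-.475,W[...,1]-.0757)<.04)
print(m.sum(),L[m].min(0),L[m].max(0), rect(W[m][:,:2]*1000),rect(L[m][:,:2]))
m=(L[...,2]>165)&(L[...,2]<210)&(abs(L[...,1])<9)&(L[...,0]>5)&(L[...,0]<18)
print("face",m.sum(),np.median(L[m],0))
m=(L[...,2]>190)&(L[...,2]<212)&(abs(L[...,1])<15)&(L[...,0]>8)&(L[...,0]<15)
print("face y range",L[m][:,1].min(),L[m][:,1].max())
cv2.imwrite("pics/w4c.png",cv2.resize(p[150:400,200:450],None,fx=2,fy=2))
E
```

```text
t 6.3333 pos [0.4759 0.0758 0.2933] yaw x 4.705568232529573 q [ 0.0514 -0.1111  1.9388 -0.      1.3113  1.5401]
[-0.1063  0.4939 -0.7652] 14.999771118164062
1524 [ -9.6631 -22.2125 225.0416] [ 20.8868  21.9156 229.8691] ((482.0826721191406, 76.3884506225586), (30.486658096313477, 44.205169677734375), 4.476197242736816) ((5.646782875061035, -0.14821815490722656), (30.493358612060547, 44.1988410949707), 0.2105988711118698)
face 1194 [ 11.9738  -0.1141 183.9677]
face y range -12.355663930642981 12.610214038139885
```

View pics/w4c.png

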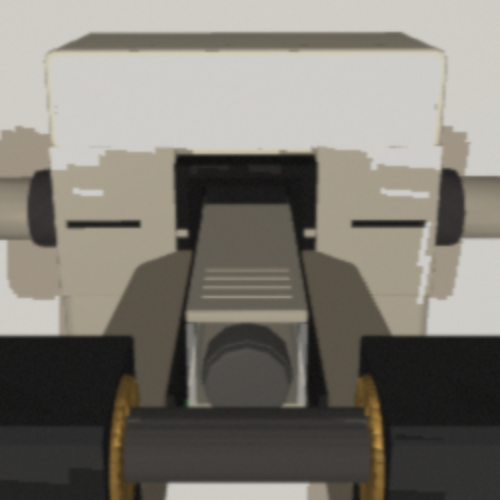

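The collar is centred on the cell to within 1 mm, with path marks on both sides and the frosted ribbed face towards the back, so the orientation is right. I'll lower it in stages.

{"op": "apply_moves", "data": {
  "series": [
    [[-0.5, -0.2, 3], [0, 0, 0]],
    [[0, 0, 4], [0, 0, 0]],
    [[0, 0, 4], [0, 0, 0]],
    [[0, 0, 4], [0, 0, 0]],
    [[0, 0, 4], [0, 0, 0]],
    [[0, 0, 4], [0, 0, 0]],
    [[0, 0, 4], [0, 0, 0]],
    [[0, 0, 3], [0, 0, 0]],
    [[0, 0, 0], [0, 0, 0]],
    [[0, 0, 0], [0, 0, 0]],
    [[0, 0, 0], [0, 0, 0]]
  ]
}}

```text
t: 7.3
tool_pos: [0.475, 0.0761, 0.2619]
orientation: [-3.139, -0.129, -0.0]
force: [-0.2, -0.3, -0.3]
opening: 0.0251
gripper_force: 15.0
```

{"op": "apply_moves", "data": {
  "series": [
    [[0, 0, 1], [0, 0, 0]],
    [[0, 0, 1], [0, 0, 0]],
    [[0, 0, 1], [0, 0, 0]],
    [[0, 0, 1], [0, 0, 0]],
    [[0, 0, 0.5], [0, 0, 0]],
    [[0, 0, 0.5], [0, 0, 0]],
    [[0, 0, 0.5], [0, 0, 0]],
    [[0, 0, 0], [0, 0, 0]],
    [[0, 0, 0], [0, 0, 0]],
    [[0, 0, 0], [0, 0, 0]]
  ]
}}

```text
t: 8.13
tool_pos: [0.4749, 0.0761, 0.2563]
orientation: [3.139, 0.129, 0.0]
force: [0.6, 0.2, -0.3]
opening: 0.0248
gripper_force: 15.0
```

{"op": "apply_moves", "data": {
  "series": [
    [[0, 0, 0.4], [0, 0, 0]],
    [[0, 0, 0.4], [0, 0, 0]],
    [[0, 0, 0], [0, 0, 0]],
    [[0, 0, 0], [0, 0, 0]],
    [[0, 0, 0], [0, 0, 0]]
  ]
}}

```text
t: 8.55
tool_pos: [0.4749, 0.0761, 0.2554]
orientation: [-3.139, -0.129, -0.0]
force: [0.2, 0.0, -0.3]
opening: 0.0253
gripper_force: 15.0
```

{"op": "apply_moves", "data": {
  "series": [
    [[0, 0, 0.4], [0, 0, 0]],
    [[0, 0, 0.4], [0, 0, 0]],
    [[0, 0, 0], [0, 0, 0]],
    [[0, 0, 0], [0, 0, 0]],
    [[0, 0, 0], [0, 0, 0]]
  ]
}}

```text
t: 8.97
tool_pos: [0.4749, 0.0761, 0.2549]
orientation: [3.139, 0.129, 0.0]
force: [-1.5, 0.7, 3.8]
opening: 0.0247
gripper_force: 15.0
```

Contact came at base height of about 39 mm with 4 N, so it is seated. I'll release, rise, and check before going to the shield.

{"op": "apply_moves", "data": {
  "series": [
    [[0, 0, 0], [0, 0, 0]],
    [[0, 0, 0], [0, 0, 0]],
    [[0, 0, 0], [0, 0, 0]],
    [[0, 0, 0], [0, 0, 0]],
    [[0, 0, 0], [0, 0, 0]],
    [[0, 0, -10], [0, 0, 0]],
    [[0, 0, -25], [0, 0, 0]],
    [[0, 0, -35], [0, 0, 0]],
    [[0, 0, -35], [0, 0, 0]],
    [[-30, 0, -15], [0, 0, 0]],
    [[-30, 0, 0], [0, 0, 0]],
    [[0, 0, 0], [0, 0, 0]]
  ],
  "claw": 0.6
}}

```text
t: 9.97
tool_pos: [0.4121, 0.0711, 0.3762]
orientation: [3.139, 0.13, 0.001]
force: [-1.1, 0.4, -0.4]
opening: 0.0554
gripper_force: 0.0
```

```bash
python3 - <<'E'
from h import *
s,c,p,W,L=grab("w5");h=W[...,2]
near=np.hypot(W[...,0]-.475,W[...,1]-.0757)<.032
for lo,hi in((.0635,.0685),(.102,.108),(.11,.116)):
    m=(h>lo)&(h<hi)&near; print(lo,m.sum(),np.median(h[m]),rect(W[m][:,:2]*1000))
E
```

```text
t 9.9667 pos [0.4121 0.0711 0.3762] yaw x 4.737658514850807 q [ 0.0481 -0.3711  2.0016 -0.      1.5104  1.5362]
0.0635 1604 0.06618213514175202 ((474.81842041015625, 75.70048522949219), (43.89670944213867, 44.071956634521484), 4.911313533782959)
0.102 484 0.10523208844844291 ((474.59808349609375, 75.76441955566406), (24.552776336669922, 24.826091766357422), 4.708156108856201)
0.11 562 0.11326577168157917 ((474.649658203125, 75.89067077636719), (17.60559844970703, 17.0604248046875), 50.05305480957031)
```

{"op": "apply_moves", "data": {
  "series": [
    [[10, -20, 0], [0, 0, 0]],
    [[5, -35, 0], [0, 0, 0]],
    [[5, -41, 0], [0, 0, 0]],
    [[5, -41, 0], [0, 0, 0]],
    [[5, -41, 0], [0, 0, 0]],
    [[5, -41, 0], [0, 0, 0]],
    [[5, -41, 0], [0, 0, 0]],
    [[5, -30, 0], [0, 0, 0]],
    [[0, -10, 0], [0, 0, 0]],
    [[0, 0, 0], [0, 0, 0]],
    [[0, 0, 0], [0, 0, 0]],
    [[0, 0, 0], [0, 0, 0]]
  ]
}}

```text
t: 11.02
tool_pos: [0.4356, 0.3728, 0.3744]
orientation: [3.138, 0.128, -0.001]
force: [1.1, -0.5, -0.4]
opening: 0.0558
gripper_force: 0.0
```

```bash
python3 - <<'E'
from h import *
s,c,p,W,L=grab("w6");h=W[...,2]
near=np.hypot(W[...,0]-.461,W[...,1]-.374)<.07
for lo,hi in((.063,.069),(.09,.098)):
    m=(h>lo)&(h<hi)&near; print(lo,m.sum(),np.median(h[m]),rect(W[m][:,:2]*1000),rect(L[m][:,:2]))
E
```

```text
t 11.0167 pos [0.4356 0.3728 0.3744] yaw x 4.6733256314691465 q [ 0.6186  0.0748  1.6032 -0.0005  1.4645  2.1079]
0.063 3689 0.06641463704842825 ((459.85791015625, 383.4312744140625), (56.32065200805664, 55.997886657714844), 11.833064079284668) ((25.197080612182617, -8.89028549194336), (55.99753952026367, 56.32160568237305), 82.84136962890625)
0.09 813 0.09406923101046913 ((459.9737548828125, 383.4222412109375), (40.02663040161133, 11.982526779174805), 11.848283767700195) ((25.29932403564453, -8.849233627319336), (11.981659889221191, 40.026371002197266), 82.82425689697266)
```

View pics/w6.png

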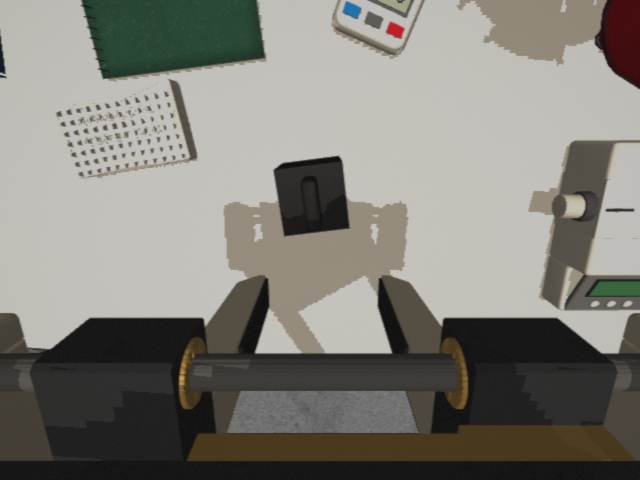

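The shield's top is centred at about (312,197), its bar along yaw 11.85°. The cell measures seated (top at 105 mm, yaw 4.7°). I'll grasp the bar.

{"op": "apply_moves", "data": {
  "series": [
    [[0, 0, 0], [0, 0, -0.125]],
    [[26.1, -5.4, 0], [0, 0, 0]],
    [[0, 0, 20], [0, 0, 0]],
    [[0, 0, 35], [0, 0, 0]],
    [[0, 0, 30], [0, 0, 0]],
    [[0, 0, 20], [0, 0, 0]],
    [[0, 0, 10], [0, 0, 0]],
    [[0, 0, 4], [0, 0, 0]],
    [[0, 0, 0], [0, 0, 0]],
    [[0, 0, 0], [0, 0, 0]],
    [[0, 0, 0], [0, 0, 0]]
  ]
}}

```text
t: 11.98
tool_pos: [0.4605, 0.3848, 0.2579]
orientation: [-3.123, -0.324, -0.005]
force: [0.2, -0.7, 0.5]
opening: 0.056
gripper_force: 0.0
```

{"op": "apply_moves", "data": {
  "series": [
    [[0, 0, 0], [0, 0, 0]],
    [[0, 0, 0], [0, 0, 0]],
    [[0, 0, 0], [0, 0, 0]],
    [[0, 0, 0], [0, 0, 0]],
    [[0, 0, 0], [0, 0, 0]],
    [[0, 0, 0], [0, 0, 0]],
    [[0, 0, 0], [0, 0, 0]],
    [[0, 0, 0], [0, 0, 0]],
    [[0, 0, 0], [0, 0, 0]],
    [[0, 0, 0], [0, 0, 0]]
  ],
  "claw": 0,
  "newtons": 20
}}

```text
t: 12.82
tool_pos: [0.4596, 0.3845, 0.2554]
orientation: [3.125, 0.325, -0.001]
force: [0.2, 0.8, 0.1]
opening: 0.0119
gripper_force: 20.0
```

{"op": "apply_moves", "data": {
  "series": [
    [[0, 0, -10], [0, 0, 0]],
    [[0, 0, -25], [0, 0, 0]],
    [[0, 0, -35], [0, 0, 0]],
    [[0, 0, -35], [0, 0, 0]],
    [[0, 0, -30], [0, 0, 0]],
    [[0, 0, -10], [0, 0, 0]],
    [[0, 0, 0], [0, 0, 0.063]],
    [[0, 0, 0], [0, 0, 0.06]],
    [[-5, 17, 0], [0, 0, 0]],
    [[-9, 30, 0], [0, 0, 0]]
  ]
}}

```text
t: 13.65
tool_pos: [0.4494, 0.3375, 0.3999]
orientation: [-3.138, -0.135, 0.001]
force: [1.2, -1.0, -1.1]
opening: 0.012
gripper_force: 20.0
```

{"op": "apply_moves", "data": {
  "series": [
    [[-11, 36, 0], [0, 0, 0]],
    [[-11, 36, 0], [0, 0, 0]],
    [[-11, 36, 0], [0, 0, 0]],
    [[-11, 36, 0], [0, 0, 0]],
    [[-11, 36, 0], [0, 0, 0]],
    [[-11, 36, 0], [0, 0, 0]],
    [[-6, 25, 0], [0, 0, 0]],
    [[-4, 14, 0], [0, 0, 0]],
    [[0, 0, 0], [0, 0, 0]],
    [[0, 0, 0], [0, 0, 0]],
    [[0, 0, 0], [0, 0, 0]]
  ]
}}

```text
t: 14.57
tool_pos: [0.3954, 0.0765, 0.4004]
orientation: [-3.138, -0.132, 0.0]
force: [0.4, 0.5, -1.5]
opening: 0.0117
gripper_force: 20.0
```

```bash
python3 - <<'E'
from h import *
s,c,p,W,L=grab("w7");h=W[...,2];print(s["gripper_force"],s["opening"])
near=np.hypot(W[...,0]-.475,W[...,1]-.0757)<.032
for lo,hi in((.0635,.0685),(.102,.108),(.11,.116)):
    m=(h>lo)&(h<hi)&near; print(lo,m.sum(),np.median(h[m]),rect(W[m][:,:2]*1000))
# held shield: top plane tool z = 255.4-66=189.4
m=(L[...,2]>185)&(L[...,2]<193)&(abs(L[...,0])<40)&(abs(L[...,1])<40)
print("top",m.sum(),L[m].min(0),L[m].max(0),rect(L[m][:,:2]))
m=(L[...,2]>195)&(L[...,2]<250)&(L[...,0]>22)&(L[...,0]<34)&(abs(L[...,1])<35)
print("front",m.sum(),np.median(L[m],0),np.percentile(L[m][:,1],[1,99]),np.polyfit(L[m][:,1],L[m][:,0],1))
E
```

```text
t 14.5667 pos [0.3954 0.0765 0.4004] yaw x 4.818635304664071 q [ 0.0633 -0.43    2.0011  0.0005  1.5706  1.55  ]
19.99644935131073 0.011707759813381029
0.0635 1479 0.06614307155571994 ((475.0325622558594, 75.68499755859375), (43.38935852050781, 44.04543685913086), 4.8836469650268555)
0.102 373 0.1054140509030013 ((474.5992431640625, 75.72980499267578), (23.746356964111328, 24.33681297302246), 4.624669551849365)
0.11 489 0.11324749017766525 ((474.4959716796875, 75.8529281616211), (17.281030654907227, 17.69754409790039), 48.724388122558594)
top 4544 [-10.5363 -28.0165 185.0221] [ 28.8266  28.2202 192.9859] ((9.216414451599121, 0.06275177001953125), (39.25416564941406, 56.277339935302734), 0.2575375437736511)
front 2236 [ 28.1418   0.4223 217.2519] [-27.2448  27.6464] [-0.0002 28.142 ]
```

View pics/w7.png

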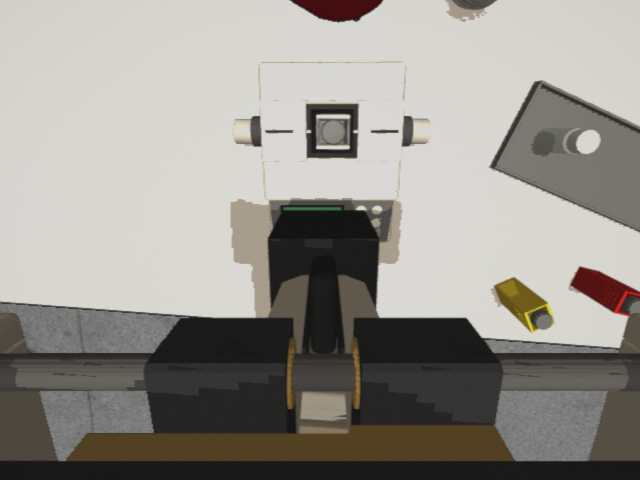

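The shield is held centred (within 0.2 mm) and the cell stands in the collar at (332,130). I'll move above it.

{"op": "apply_moves", "data": {
  "series": [
    [[15, 1.4, 0], [0, 0, 0]],
    [[25, 2.5, 0], [0, 0, 0]],
    [[25, 2.5, 0], [0, 0, 0]],
    [[13.9, 1, 0], [0, 0, 0]],
    [[0, 0, 15], [0, 0, 0]],
    [[0, 0, 10], [0, 0, 0]],
    [[0, 0, 0], [0, 0, 0]],
    [[0, 0, 0], [0, 0, 0]],
    [[0, 0, 0], [0, 0, 0]]
  ]
}}

```text
t: 15.37
tool_pos: [0.4744, 0.0757, 0.3758]
orientation: [-3.139, -0.134, 0.0]
force: [0.4, 0.1, -1.3]
opening: 0.0124
gripper_force: 20.0
```

{"op": "apply_moves", "data": {
  "series": [
    [[0.3, 0, 4], [0, 0, 0]],
    [[0, 0, 5], [0, 0, 0]],
    [[0, 0, 5], [0, 0, 0]],
    [[0, 0, 5], [0, 0, 0]],
    [[0, 0, 5], [0, 0, 0]],
    [[0, 0, 5], [0, 0, 0]],
    [[0, 0, 5], [0, 0, 0]],
    [[0, 0, 5], [0, 0, 0]],
    [[0, 0, 4], [0, 0, 0]],
    [[0, 0, 0], [0, 0, 0]],
    [[0, 0, 0], [0, 0, 0]]
  ]
}}

```text
t: 16.28
tool_pos: [0.4749, 0.0753, 0.3323]
orientation: [-3.139, -0.132, 0.001]
force: [-0.5, -0.1, -0.8]
opening: 0.0119
gripper_force: 20.0
```

{"op": "apply_moves", "data": {
  "series": [
    [[0, 0, 3], [0, 0, 0]],
    [[0, 0, 3], [0, 0, 0]],
    [[0, 0, 3], [0, 0, 0]],
    [[0, 0, 3], [0, 0, 0]],
    [[0, 0, 2], [0, 0, 0]],
    [[0, 0, 2], [0, 0, 0]],
    [[0, 0, 1], [0, 0, 0]],
    [[0, 0, 0], [0, 0, 0]],
    [[0, 0, 0], [0, 0, 0]],
    [[0, 0, 0], [0, 0, 0]]
  ]
}}

```text
t: 17.12
tool_pos: [0.475, 0.0753, 0.3158]
orientation: [-3.139, -0.132, -0.0]
force: [-1.0, 0.7, -1.4]
opening: 0.0119
gripper_force: 20.0
```

{"op": "apply_moves", "data": {
  "series": [
    [[0, 0, 0.6], [0, 0, 0]],
    [[0, 0, 0.6], [0, 0, 0]],
    [[0, 0, 0.6], [0, 0, 0]],
    [[0, 0, 0], [0, 0, 0]],
    [[0, 0, 0], [0, 0, 0]],
    [[0, 0, 0], [0, 0, 0]]
  ]
}}

```text
t: 17.62
tool_pos: [0.475, 0.0753, 0.3138]
orientation: [-3.139, -0.132, 0.0]
force: [-0.8, 0.1, -1.6]
opening: 0.012
gripper_force: 20.0
```

{"op": "apply_moves", "data": {
  "series": [
    [[0, 0, 0.4], [0, 0, 0]],
    [[0, 0, 0.4], [0, 0, 0]],
    [[0, 0, 0], [0, 0, 0]],
    [[0, 0, 0], [0, 0, 0]],
    [[0, 0, 0], [0, 0, 0]]
  ]
}}

```text
t: 18.03
tool_pos: [0.4751, 0.0753, 0.3133]
orientation: [3.139, 0.132, 0.001]
force: [-0.7, -0.4, 2.8]
opening: 0.0121
gripper_force: 20.0
```

Contact came at deck height. I'll release, retreat, and check.

{"op": "apply_moves", "data": {
  "series": [
    [[0, 0, 0], [0, 0, 0]],
    [[0, 0, 0], [0, 0, 0]],
    [[0, 0, 0], [0, 0, 0]],
    [[0, 0, 0], [0, 0, 0]],
    [[0, 0, 0], [0, 0, 0]],
    [[0, 0, -10], [0, 0, 0]],
    [[0, 0, -25], [0, 0, 0]],
    [[0, 0, -30], [0, 0, 0]],
    [[0, 0, -30], [0, 0, 0]],
    [[-35, 0, 0], [0, 0, 0]],
    [[-35, 0, 0], [0, 0, 0]],
    [[0, 0, 0], [0, 0, 0]]
  ],
  "claw": 0.6
}}

```text
t: 19.03
tool_pos: [0.4012, 0.0693, 0.4085]
orientation: [3.139, 0.133, -0.002]
force: [0.4, 0.4, -0.8]
opening: 0.0558
gripper_force: 0.0
```

```bash
python3 - <<'E'
from h import *
s,c,p,W,L=grab("w8");h=W[...,2]
near=np.hypot(W[...,0]-.475,W[...,1]-.0757)<.045
for lo,hi in((.12,.128),(.148,.156)):
    m=(h>lo)&(h<hi)&near; A=W[m]; k=np.linalg.lstsq(np.c_[A[:,:2],np.ones(len(A))],A[:,2],rcond=None)[0]
    print(lo,m.sum(),np.median(h[m]),rect(A[:,:2]*1000),"slope",k[:2])
t,_=robot.read_camera("top")
cv2.imwrite("pics/end.png",np.hstack([p[:360,100:500],cv2.resize(t[130:340,230:510],(480,360))])[:, :800])
E
```

```text
t 19.0333 pos [0.4012 0.0693 0.4085] yaw x 4.855469173051495 q [ 0.045  -0.4181  1.978  -0.0001  1.583   1.5311]
0.12 5133 0.12445473094194666 ((474.9569091796875, 74.9970703125), (55.7452507019043, 56.14864730834961), 4.917087078094482) slope [ 0.0006 -0.0004]
0.148 1152 0.15203431654156035 ((475.1870422363281, 75.13716888427734), (38.93408966064453, 11.906734466552734), 5.27121639251709) slope [-0.0016  0.0109]
```

View pics/end.png

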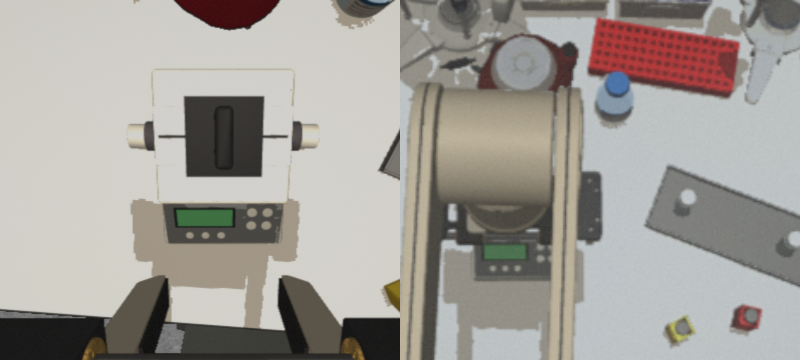

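The shield sits square and level over the well, centred at about (224,136), with its top at 124 mm (58 + 66, so flush). The vials and bottles are standing and the gripper is clear, so I'm handing in.

```bash
python3 -c "
from plant import robot
print(robot.close_job())"
```

```text
the job is handed in; nothing more can be done
None
```

I seated the cell in the photometer's well with its clear faces along the light path, put the shield over it flush on the deck, and handed the job in at about 19 s; the vials and bottles are still standing.

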